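# Open the sample bottles and park their stoppers in order

### The arm

A 6-joint arm with a two-finger parallel gripper is mounted at the origin on the work surface. World frame = base frame: x ahead of the robot, y to its left, z up, the work surface at z = 0. Lengths are in m, angles in degrees, forces in N, time in s.
With the tool pointing down it reaches from about 0.35 to 0.875 m from the base axis. Payload 4.2 kg.
Tool frame: the origin (TCP) lies between the finger pads; the fingertips stand 17 mm ahead of it and the grasp point (between the pads) lies 2 mm behind it; z points along the fingers, y is the line along which they close (so a half turn about z gives the same grasp; the last joint's range is limited). The gripper opens to 87 mm and grips with 3 to 60 N. Pads are 19 mm wide; open, the fingers measure 117 mm over their backs; the gripper's body (75 mm by 190 mm) begins 51 mm behind the grasp point.
Start: joints at [79.676, 22.042, 0.453, 0, -68.411, -14.817], TCP at [0.265, 0.566, 0.21] pointing down, gripper open.
Joint ranges: [-179.83, 179.83], [-69.29, 118.12], [-61.27, 80.66], [-181.25, 117.63], [-171.15, -9.14], [-177.46, 177.46]. Speed limits (degrees/s): [159.86, 159.86, 180, 180, 180, 180].

### API

Orientations are given as a 3x3 rotation matrix whose columns are the frame's x, y, z axes.
In Python, from station import r gives the robot as it stands.
- The arm moves only by the tool servo_tool, never from a script. Its argument "targets" is a list of rows, each a list of 5 numbers: the shift along the world's x, y, z in units of 30 mm (1.0 is 30 mm), then the turn about the world's z in rad, then the finger opening in mm, from 0 to 87. In form: [[x, y, z, turn, gripper], ...]. A call has exactly 5 rows; each row is the pose to reach, as a shift and turn from the pose commanded when the call began; what a row does not reach only later rows make up. A row lasts 1/12 s, in which the tool goes at most 41.7 mm and 7.16 degrees, less where a joint would pass 70% of its speed; a pose out of reach is approached as far as the arm can. A call with a gripper value outside its range is refused whole. The fingers move at their own pace and stop on an object; the grip force is fixed at half the most. Time passes only in rows, so rows that repeat a pose let the fingers close, or fill a call up. It gives the time, the measured TCP pose, the force, the opening and the grip force at its end, in the units of the state.
- r.sense(): the state, without advancing time (a new reading comes with each control period).
- r.capture(name): name is "scene" or "top" or "wrist"; returns a dict with "pixels" (400x640x3 uint8, red, green, blue), "fx", "fy", "cx", "cy" (pixels), "dist_coeffs" ([k1, k2, p1, p2, k3] as OpenCV has them; the pictures are not rectified), "world_from_camera" (4x4, takes a point from camera to world coordinates). Camera axes: x right, y down, z forward; pixel columns grow to the right and rows downward; lengths in m; the calibration is good to about 2 mm. A picture is of the moment at which its call begins. There is no depth.
- r.finish_job(): hands the job in; it is judged then, once.
The state is a dict: "time_s": time; "joints": joint angles; "joint_velocities": joint speeds; "effort": joint torques, N m; "tcp_pos": TCP position; "ee_rot": TCP orientation; "wrist_force": force on the tool from outside, world axes, zero at the start; "moment": the same for the moment, N m; "gripper_width": opening from 0.0 (shut) to 1.0 (fully open); "gripper_force": force on a finger pad.
Only numpy, scipy, OpenCV 4.12 (cv2) and the standard library are available. Lean on these libraries where they do the work, as an engineer would, in place of code of your own. Each camera call takes 0.05 s, during which the arm holds its last target. There are 200 camera calls.

### The job

Open the four amber sample bottles for testing: lift each white stopper out of its bottle in the grey carrier and park it, shank down and fully home, in a hole of the blue rack. Each stopper fits only its own bottle, so keep their order, counted from the end with the round tab on both: the stopper of the bottle nearest the carrier's tab goes into the hole nearest the rack's tab, the next into the next hole, and so on. Leave the bottles standing upright in their own cells of the carrier.

Things in the scene. Friction and masses are not known exactly. Their poses are not given: they have to be found in the camera images.
- carrier: Grey bottle carrier, fixed, 51 mm deep (x), 195 mm long (y), 40 mm tall. Origin: centre of underside, on the table. Four open square cells, one bottle each, centres at y = +72, +24, -24, -72 mm, x = 0; cell floor z = 4 mm. A flat round tab sticks out of its +y end (to y = 122 mm, top z = 40 mm): the tab end. May face any way.
- rack: Blue stopper rack, fixed, 50 mm deep (x), 195 mm long (y), flat top at z = 50 mm, 10 mm thick. Origin: centre of underside, on the table. Four round through holes d 22 mm at y = +72, +24, -24, -72 mm, x = 0. A flat round tab sticks out of its +y end (to y = 122 mm, z = 50 mm): the tab end. May face any way. A parked stopper's head rests on the top, its origin at z = 34 mm.
- stopper_drum: White round stopper, 20 to 42 g. Origin: centre of shank's lower end, z up. Shank 16 mm long, d 11 mm (bottom) to 16 mm; loose fit, lifts straight out. Head rests on rim or rack top at z 16 mm: straight drum d 34 mm, z 16-32 mm. At the start it is in bottle_drum, origin 72 mm above the table.
- stopper_post: White round stopper, 20 to 42 g. Origin: centre of shank's lower end, z up. Shank 16 mm long, d 11 mm (bottom) to 16 mm; loose fit, lifts straight out. Head rests on rim or rack top at z 16 mm: slim post d 18 mm, z 20-54 mm, over a flange d 28 mm, z 16-19 mm. At the start it is in bottle_post, origin 72 mm above the table.
- stopper_ball: White round stopper, 20 to 42 g. Origin: centre of shank's lower end, z up. Shank 16 mm long, d 11 mm (bottom) to 16 mm; loose fit, lifts straight out. Head rests on rim or rack top at z 16 mm: ball-like knob, widest d 31 mm at z 32 mm, top z 47 mm, over a flange d 28 mm, z 16-19 mm. At the start it is in bottle_ball, origin 72 mm above the table.
- stopper_cap: White round stopper, 20 to 42 g. Origin: centre of shank's lower end, z up. Shank 16 mm long, d 11 mm (bottom) to 16 mm; loose fit, lifts straight out. Head rests on rim or rack top at z 16 mm: mushroom: stem d 18 mm to z 26 mm, flat cap d 40 mm at z 30-42 mm, over a flange d 28 mm, z 16-19 mm. At the start it is in bottle_cap, origin 72 mm above the table.
- bottle_drum: Amber bottle closed at the start by stopper_drum; all four are alike: d 40 mm, 84 mm tall, shoulder z 50-60 mm, neck outer d 26, inner d 20 mm, 150 g, loose in its carrier cell (2 mm play). Origin: centre of underside, z up. Its rim is 88 mm above the table.
- bottle_post: Amber bottle closed at the start by stopper_post; all four are alike: d 40 mm, 84 mm tall, shoulder z 50-60 mm, neck outer d 26, inner d 20 mm, 150 g, loose in its carrier cell (2 mm play). Origin: centre of underside, z up. Its rim is 88 mm above the table.
- bottle_ball: Amber bottle closed at the start by stopper_ball; all four are alike: d 40 mm, 84 mm tall, shoulder z 50-60 mm, neck outer d 26, inner d 20 mm, 150 g, loose in its carrier cell (2 mm play). Origin: centre of underside, z up. Its rim is 88 mm above the table.
- bottle_cap: Amber bottle closed at the start by stopper_cap; all four are alike: d 40 mm, 84 mm tall, shoulder z 50-60 mm, neck outer d 26, inner d 20 mm, 150 g, loose in its carrier cell (2 mm play). Origin: centre of underside, z up. Its rim is 88 mm above the table.

How it is judged (in metres and radians):
At the end, for the whole second after the job is handed in: Each stopper rests released in the rack hole matching its bottle's place from the tab: within 8 mm of the hole centre in x and y, 5 mm of seated height, 0.2 rad of upright. Each bottle rests in its cell: within 12 mm of the cell centre, 6 mm of the floor, 0.2 rad of upright (x of stopper_drum in the frame of rack between -0.008 and 0.008 m and z of stopper_drum in the frame of rack between 0.029 and 0.039 m and angle between each of stopper_drum, bottle_drum, stopper_post, bottle_post, stopper_ball, bottle_ball, stopper_cap, bottle_cap's own z axis and vertical below 0.2 rad and linear speed of each of stopper_drum, bottle_drum, stopper_post, bottle_post, stopper_ball, bottle_ball, stopper_cap, bottle_cap below 0.02 m/s and angular speed of each of stopper_drum, stopper_post, stopper_ball, stopper_cap below 0.3 rad/s and x of bottle_drum in the frame of carrier between -0.012 and 0.012 m and z of bottle_drum in the frame of carrier between -0.002 and 0.01 m and ((y of bottle_drum in the frame of carrier between 0.06 and 0.084 m and y of stopper_drum in the frame of rack between 0.064 and 0.08 m) or (y of bottle_drum in the frame of carrier between 0.012 and 0.036 m and y of stopper_drum in the frame of rack between 0.016 and 0.032 m) or (y of bottle_drum in the frame of carrier between -0.036 and -0.012 m and y of stopper_drum in the frame of rack between -0.032 and -0.016 m) or (y of bottle_drum in the frame of carrier between -0.084 and -0.06 m and y of stopper_drum in the frame of rack between -0.08 and -0.064 m)) and x of stopper_post in the frame of rack between -0.008 and 0.008 m and z of stopper_post in the frame of rack between 0.029 and 0.039 m and x of bottle_post in the frame of carrier between -0.012 and 0.012 m and z of bottle_post in the frame of carrier between -0.002 and 0.01 m and ((y of bottle_post in the frame of carrier between 0.06 and 0.084 m and y of stopper_post in the frame of rack between 0.064 and 0.08 m) or (y of bottle_post in the frame of carrier between 0.012 and 0.036 m and y of stopper_post in the frame of rack between 0.016 and 0.032 m) or (y of bottle_post in the frame of carrier between -0.036 and -0.012 m and y of stopper_post in the frame of rack between -0.032 and -0.016 m) or (y of bottle_post in the frame of carrier between -0.084 and -0.06 m and y of stopper_post in the frame of rack between -0.08 and -0.064 m)) and x of stopper_ball in the frame of rack between -0.008 and 0.008 m and z of stopper_ball in the frame of rack between 0.029 and 0.039 m and x of bottle_ball in the frame of carrier between -0.012 and 0.012 m and z of bottle_ball in the frame of carrier between -0.002 and 0.01 m and ((y of bottle_ball in the frame of carrier between 0.06 and 0.084 m and y of stopper_ball in the frame of rack between 0.064 and 0.08 m) or (y of bottle_ball in the frame of carrier between 0.012 and 0.036 m and y of stopper_ball in the frame of rack between 0.016 and 0.032 m) or (y of bottle_ball in the frame of carrier between -0.036 and -0.012 m and y of stopper_ball in the frame of rack between -0.032 and -0.016 m) or (y of bottle_ball in the frame of carrier between -0.084 and -0.06 m and y of stopper_ball in the frame of rack between -0.08 and -0.064 m)) and x of stopper_cap in the frame of rack between -0.008 and 0.008 m and z of stopper_cap in the frame of rack between 0.029 and 0.039 m and x of bottle_cap in the frame of carrier between -0.012 and 0.012 m and z of bottle_cap in the frame of carrier between -0.002 and 0.01 m and ((y of bottle_cap in the frame of carrier between 0.06 and 0.084 m and y of stopper_cap in the frame of rack between 0.064 and 0.08 m) or (y of bottle_cap in the frame of carrier between 0.012 and 0.036 m and y of stopper_cap in the frame of rack between 0.016 and 0.032 m) or (y of bottle_cap in the frame of carrier between -0.036 and -0.012 m and y of stopper_cap in the frame of rack between -0.032 and -0.016 m) or (y of bottle_cap in the frame of carrier between -0.084 and -0.06 m and y of stopper_cap in the frame of rack between -0.08 and -0.064 m))); the robot touches nothing.
It fails at once if a bottle is pulled out of its cell (moved more than 40 mm) or tipped (more than 0.5 rad) ((angle between bottle_drum's own z axis and vertical above 0.5 rad or distance of bottle_drum from where it was at the start of the episode above 0.04 m) or (angle between bottle_post's own z axis and vertical above 0.5 rad or distance of bottle_post from where it was at the start of the episode above 0.04 m) or (angle between bottle_ball's own z axis and vertical above 0.5 rad or distance of bottle_ball from where it was at the start of the episode above 0.04 m) or (angle between bottle_cap's own z axis and vertical above 0.5 rad or distance of bottle_cap from where it was at the start of the episode above 0.04 m)).
It also fails if it takes over 109 s, if anything falls off the work surface, if the arm or the gripper's body presses on something with over 40 N, if the wrist force passes 120 N, or if a joint passes its speed limit or range.

## Working session

There is one attempt and no reset: what is moved stays moved. The work goes in short steps, Python scripts to look and compute and a tool call to move; the robot and the scene stay as the last step left them, time stands still between calls to the robot, and variables do not carry over. Pictures are saved under pics/ and viewed, at most 14 in all, crops included, and the job is handed in when it is done.

Besides the shell and the picture viewer there is one more tool, called after "Request:" as name(argument=value, ...), one argument or row to a line, values as JSON. servo_tool: Moves the arm, as the interface text tells. Its arguments: {"type":"object","properties":{"targets":{"type":"array","items":{"type":"array","items":{"type":"number"}}}},"required":["targets"]}

```bash
mkdir -p pics; ls; python3 - <<'E'
from station import r
import cv2,pickle
s=r.sense();print(s)
d={}
for n in("scene","top","wrist"):
    c=r.capture(n);d[n]=c
    cv2.imwrite(f"pics/{n}0.png",c["pixels"][:,:,::-1]);print(n,c["fx"],c["dist_coeffs"],c["world_from_camera"])
pickle.dump(d,open("c0.pkl","wb"))
E
```

```text
pics
{'time_s': 0.0, 'joints': array([ 7.96746584e+01,  2.20876143e+01,  3.79922574e-01, -2.86705059e-02,
       -6.84096618e+01, -1.48145578e+01]), 'joint_velocities': array([ 0.10754234,  0.08740297, -0.06622803,  0.04652193, -0.0385959 ,
       -0.02797708]), 'effort': array([-7.13766872e-05, -3.90666318e+01,  1.87401724e+01,  4.21971023e+00,
        1.10464587e-02, -1.97170575e-04]), 'tcp_pos': array([0.26525778, 0.56523039, 0.20939457]), 'ee_rot': array([[ 9.05194766e-01, -4.24996182e-01, -8.24858294e-04],
       [-4.24996976e-01, -9.05192708e-01, -1.93159577e-03],
       [ 7.42651159e-05,  2.09903267e-03, -9.99997794e-01]]), 'wrist_force': array([0.87507685, 1.43982251, 0.76993181]), 'moment': array([ 0.05990388,  0.02005942, -0.0221296 ]), 'gripper_force': 0.0, 'gripper_width': 0.9982249011604538}
scene 477.778462088958 [-0.11791123  0.          0.          0.          0.        ] [[ 2.87463287e-01  5.71315839e-01 -7.68741225e-01  1.24321919e+00]
 [ 9.57791642e-01 -1.71614333e-01  2.30615897e-01 -2.40725737e-01]
 [-1.72497803e-04 -8.02587523e-01 -5.96534356e-01  5.96681512e-01]
 [ 0.00000000e+00  0.00000000e+00  0.00000000e+00  1.00000000e+00]]
top 473.41364375978344 [0.04505263 0.         0.         0.         0.        ] [[-1.82939905e-02 -9.85098502e-01  1.71015415e-01  4.07356668e-01]
 [-9.99832476e-01  1.79231439e-02 -3.71231837e-03 -2.18421689e-02]
 [ 5.91865368e-04 -1.71054679e-01 -9.85261359e-01  9.54422087e-01]
 [ 0.00000000e+00  0.00000000e+00  0.00000000e+00  1.00000000e+00]]
wrist 323.0624968370823 [-0.04394797  0.          0.          0.          0.        ] [[-0.42570369 -0.86721682 -0.25828541  0.33717929]
 [-0.90486068  0.40858362  0.11952647  0.53077878]
 [ 0.00187583  0.28459517 -0.95864596  0.3836682 ]
 [ 0.          0.          0.          1.        ]]
```

View pics/top0.png

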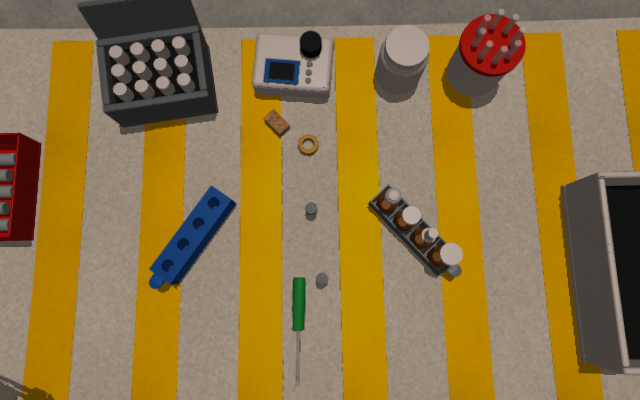

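View pics/scene0.png

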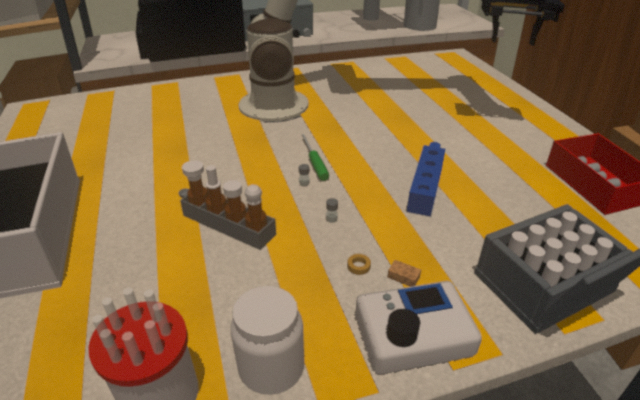

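The top view shows the blue rack with its tab at (156,282) and holes at about (167,265), (182,243), (198,222) and (213,203). The carrier's tab is at about (453,270). From the tab, the stoppers are cap (450,254), post (430,236), drum (411,215) and ball (393,197), and the scene view shows the same order.

```bash
cat > h.py <<'E'
import numpy as np,cv2
def ray(c,uv,z):
    K=np.array([[c["fx"],0,c["cx"]],[0,c["fy"],c["cy"]],[0,0,1]])
    p=cv2.undistortPoints(np.float32(uv).reshape(-1,1,2),K,np.array(c["dist_coeffs"])).reshape(-1,2)
    T=np.array(c["world_from_camera"]);d=np.c_[p,np.ones(len(p))]@T[:3,:3].T
    return T[:3,3]+d*((z-T[2,3])/d[:,2])[:,None]
def proj(c,P):
    T=np.linalg.inv(c["world_from_camera"])
    K=np.array([[c["fx"],0,c["cx"]],[0,c["fy"],c["cy"]],[0,0,1]])
    return cv2.projectPoints(np.float32(P).reshape(-1,1,3),cv2.Rodrigues(T[:3,:3])[0],T[:3,3],K,np.array(c["dist_coeffs"]))[0].reshape(-1,2)
E
python3 - <<'E'
import pickle,cv2,numpy as np
from h import *
d=pickle.load(open("c0.pkl","rb"));c=d["top"];im=c["pixels"]
hsv=cv2.cvtColor(im,cv2.COLOR_RGB2HSV)
m=cv2.inRange(hsv,(100,120,50),(125,255,255));m[:170]=0;m[:,:100]=0;m[:,260:]=0
m=cv2.morphologyEx(m,cv2.MORPH_CLOSE,np.ones((3,3)))
cs,h=cv2.findContours(m,cv2.RETR_CCOMP,cv2.CHAIN_APPROX_NONE)
for q,hh in zip(cs,h[0]):
    if cv2.contourArea(q)<15: continue
    M=cv2.moments(q);uv=[M['m10']/M['m00'],M['m01']/M['m00']]
    print("out" if hh[3]<0 else "hole",cv2.contourArea(q),np.round(uv,1),ray(c,[uv],.05).round(4), ray(c,[uv],.045).round(4)[0,:2])
hd=cv2.inRange(hsv,(0,0,0),(179,255,48));
# white stoppers
w=cv2.inRange(hsv,(0,0,120),(179,60,255))
w2=np.zeros_like(w);roi=np.int32([[388,183],[465,245],[463,264],[440,266],[420,245],[384,203]]);cv2.fillPoly(w2,[roi],255);w&=w2
for q in cv2.findContours(w,cv2.RETR_EXTERNAL,cv2.CHAIN_APPROX_NONE)[0]:
    if cv2.contourArea(q)<20: continue
    (x,y),rr=cv2.minEnclosingCircle(q);print("W",cv2.contourArea(q),round(x,1),round(y,1),round(rr,1),cv2.boundingRect(q),ray(c,[[x,y]],.108).round(4)[0,:2])
a=cv2.resize(im[175:290,360:480],None,fx=5,fy=5,interpolation=cv2.INTER_CUBIC)
cv2.imwrite("pics/crop1.png",a[:,:,::-1])
b=cv2.resize(im[180:295,140:240],None,fx=5,fy=5,interpolation=cv2.INTER_CUBIC)
cv2.imwrite("pics/crop2.png",b[:,:,::-1])
E
```

```text
out 3215.0 [190.9 237.8] [[0.4914 0.2259 0.05  ]] [0.4918 0.2273]
W 358.0 450.9 253.6 11.6 (440, 243, 22, 23) [ 0.4496 -0.2511]
W 666.5 410.0 212.0 36.4 (386, 183, 52, 59) [ 0.5252 -0.1828]
```

View pics/crop1.png

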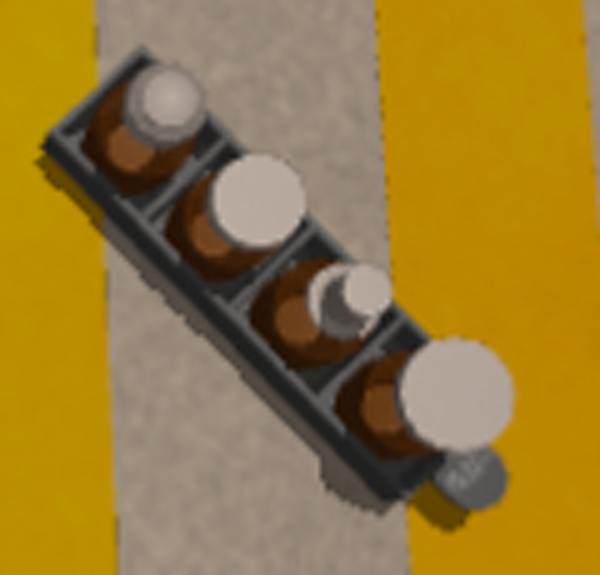

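The crop shows, from the tab at (475,478): cap top (456,394), post top (366,290), drum top (258,201) and ball (165,100).

View pics/crop2.png

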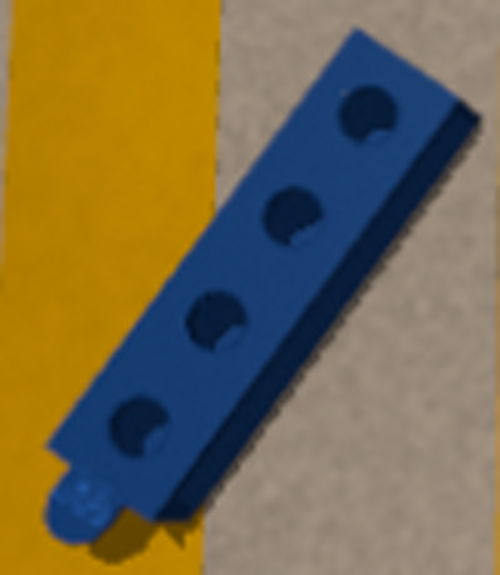

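```bash
python3 - <<'E'
import pickle,cv2,numpy as np
from h import *
d=pickle.load(open("c0.pkl","rb"));c=d["top"]
P=np.array([[456,394],[366,290],[258,201],[165,100]])
uv=(P+.5)/5-.5+[360,175]
S=np.array([ray(c,uv[i:i+1],z)[0] for i,z in enumerate([.114,.126,.104,.108])]);print(S.round(4))
print(np.linalg.norm(np.diff(S[:,:2],axis=0),axis=1).round(4))
e=S[0]-S[3];print("yaw y-axis deg",np.degrees(np.arctan2(e[1],e[0])))
K=np.array([[45,140],[140,48],[437,462],[390,497],[475,478]])
R=ray(c,(K+.5)/5-.5+[360,175],.04);print("carrier corners/tab",R.round(4)[:,:2])
s=d["scene"];print(proj(s,S).round(1))
E
```

```text
[[ 0.4496 -0.2494  0.114 ]
 [ 0.4856 -0.2173  0.126 ]
 [ 0.5206 -0.1855  0.104 ]
 [ 0.5576 -0.153   0.108 ]]
[0.0483 0.0473 0.0493]
yaw y-axis deg -138.21497877314775
carrier corners/tab [[ 0.5546 -0.1159]
 [ 0.5906 -0.1546]
 [ 0.4277 -0.2605]
 [ 0.4149 -0.2419]
 [ 0.4215 -0.2745]]
[[191.8 165. ]
 [210.  166.9]
 [231.3 184.3]
 [252.6 190.9]]
```

The crop shows four holes, from the tab: (140,427), (216,320), (293,216) and (369,113).

```bash
python3 - <<'E'
import pickle,cv2,numpy as np
from h import *
d=pickle.load(open("c0.pkl","rb"));c=d["top"]
P=np.array([[140,427],[216,320],[293,216],[369,113]])
S=ray(c,(P+.5)/5-.5+[140,180],.05)[:,:2];print(S.round(4))
print(np.linalg.norm(np.diff(S,axis=0),axis=1).round(4))
e=S[0]-S[3];a=np.degrees(np.arctan2(e[1],e[0]));print("yaw",a)
C=np.array([[49,447],[357,28],[460,100],[155,520]]);R=ray(c,(C+.5)/5-.5+[140,180],.05)[:,:2];print(R.round(4),R.mean(0),S.mean(0))
u=e/np.linalg.norm(e)
for k in(.072,.024,-.024,-.072):print((S.mean(0)+k*u).round(4))
print(proj(d["scene"],np.c_[S,[.05]*4]).round(1))
E
```

```text
[[0.441  0.2679]
 [0.4806 0.2409]
 [0.5198 0.213 ]
 [0.5593 0.1849]]
[0.0479 0.0481 0.0484]
yaw 144.93326000049316
[[0.4344 0.3014]
 [0.5928 0.1902]
 [0.5637 0.15  ]
 [0.4065 0.2609]] [0.49935875 0.22561801] [0.50018093 0.22667389]
[0.4413 0.268 ]
[0.4805 0.2405]
[0.5198 0.2129]
[0.5591 0.1853]
[[431.5 151.4]
 [429.  162.3]
 [425.8 173.9]
 [422.3 186.6]]
```

The hole and stopper spacings match 48 mm to within 1.3 mm. I'll move above the cap stopper, with the fingers closing across the row.

Request:
servo_tool(
  targets=[
    [0.25,-1.09,0,0.047,87],
    [0.49,-2.17,0,0.094,87],
    [0.74,-3.26,0,0.14,87],
    [0.98,-4.35,0,0.187,87],
    [1.23,-5.44,0,0.234,87],
  ],
)

```text
time_s: 0.57
tcp_pos: [0.3024, 0.4008, 0.2101]
ee_rot: [[0.98, -0.201, -0.0], [-0.201, -0.98, -0.001], [-0.0, 0.001, -1.0]]
wrist_force: [0.5, -0.2, -0.5]
gripper_width: 0.998
gripper_force: 0.0
```

Request:
servo_tool(
  targets=[
    [0.25,-1.09,0,0.047,87],
    [0.49,-2.17,0,0.094,87],
    [0.74,-3.26,0,0.14,87],
    [0.98,-4.35,0,0.187,87],
    [1.23,-5.44,0,0.234,87],
  ],
)

```text
time_s: 0.98
tcp_pos: [0.3391, 0.2376, 0.2103]
ee_rot: [[0.999, 0.032, -0.0], [0.032, -0.999, -0.0], [-0.0, 0.0, -1.0]]
wrist_force: [0.8, -0.0, 0.1]
gripper_width: 0.996
gripper_force: 0.0
```

Request:
servo_tool(
  targets=[
    [0.25,-1.09,0,0.047,87],
    [0.49,-2.17,0,0.094,87],
    [0.74,-3.26,0,0.14,87],
    [0.98,-4.35,0,0.187,87],
    [1.23,-5.44,0,0.234,87],
  ],
)

```text
time_s: 1.4
tcp_pos: [0.3759, 0.0745, 0.2105]
ee_rot: [[0.965, 0.263, 0.0], [0.263, -0.965, 0.0], [0.0, -0.0, -1.0]]
wrist_force: [1.2, 0.2, 0.0]
gripper_width: 1.001
gripper_force: 0.0
```

Request:
servo_tool(
  targets=[
    [0.25,-1.09,0,0.047,87],
    [0.49,-2.17,0,0.094,87],
    [0.74,-3.26,0,0.14,87],
    [0.98,-4.35,0,0.187,87],
    [1.23,-5.44,0,0.234,87],
  ],
)

```text
time_s: 1.82
tcp_pos: [0.4129, -0.0887, 0.2105]
ee_rot: [[0.878, 0.479, 0.0], [0.479, -0.878, 0.0], [0.0, -0.0, -1.0]]
wrist_force: [-0.0, 0.6, 0.0]
gripper_width: 0.999
gripper_force: 0.0
```

Request:
servo_tool(
  targets=[
    [0.25,-1.09,0,0.047,87],
    [0.49,-2.17,0,0.094,87],
    [0.74,-3.26,0,0.14,70],
    [0.98,-4.35,0,0.187,70],
    [1.23,-5.42,0,0.234,70],
  ],
)

```text
time_s: 2.23
tcp_pos: [0.4498, -0.2514, 0.2102]
ee_rot: [[0.743, 0.669, -0.0], [0.669, -0.743, 0.0], [-0.0, -0.0, -1.0]]
wrist_force: [0.3, 1.0, 0.5]
gripper_width: 0.857
gripper_force: 0.0
```

```bash
python3 - <<'E'
from station import r
import cv2,pickle,numpy as np
c=r.capture("wrist");cv2.imwrite("pics/w1.png",c["pixels"][:,:,::-1]);pickle.dump(c,open("w1.pkl","wb"))
s=r.sense();print(s["tcp_pos"],s["joints"].round(1),np.degrees(np.arctan2(s["ee_rot"][1,1],s["ee_rot"][0,1])),s["time_s"])
from h import *
S=[[.4496,-.2494,.114],[.4856,-.2173,.126],[.5206,-.1855,.104],[.5576,-.153,.108]]
print(proj(c,S).round(1))
E
```

```text
[ 0.45140661 -0.25550764  0.20984242] [-1.150e+01  1.170e+01 -1.450e+01  1.000e-01 -6.390e+01  1.434e+02] -48.05424512658162 2.2833
[[309.5 196.5]
 [309.3 142.1]
 [309.2  81.1]
 [309.7  13.9]]
```

View pics/w1.png

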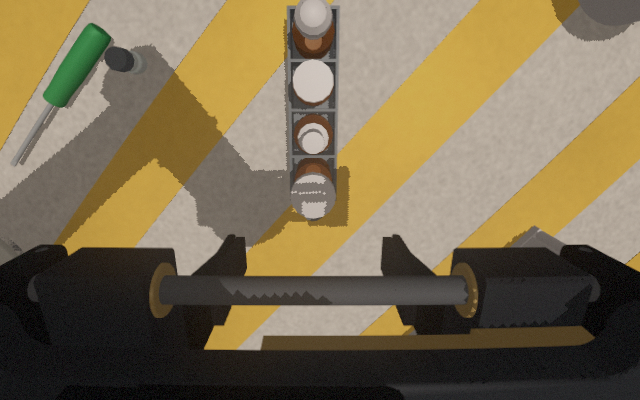

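The wrist view shows the cap at about (313,197), the post at (313,135) and the fingertip midline at about x=314. The row is aligned with the tool. The TCP reading was still moving, so I'll let it settle and then descend partway.

Request:
servo_tool(
  targets=[
    [0,0,0,0,70],
    [0,0,-0.4,0,70],
    [0,0,-0.8,0,70],
    [0,0,-1.2,0,70],
    [0,0,-1.2,0,70],
  ],
)

```text
time_s: 2.7
tcp_pos: [0.448, -0.2481, 0.172]
ee_rot: [[0.744, 0.668, -0.005], [0.668, -0.744, 0.002], [-0.002, -0.005, -1.0]]
wrist_force: [-0.9, -0.0, 0.2]
gripper_width: 0.804
gripper_force: 0.0
```

```bash
python3 - <<'E'
from station import r
import cv2,pickle,numpy as np
from h import *
c=r.capture("wrist");cv2.imwrite("pics/w2.png",c["pixels"][:,:,::-1])
s=r.sense();t=s["tcp_pos"];R=s["ee_rot"];print(t,R.round(3).tolist(),s["time_s"])
hsv=cv2.cvtColor(c["pixels"],cv2.COLOR_RGB2HSV)
print("tip mid proj",proj(c,[t+R[:,2]*.017,t-R[:,2]*.002]).round(1))
S=[[.4496,-.2494,.114],[.4856,-.2173,.126],[.5206,-.1855,.104],[.5576,-.153,.108]]
print(proj(c,S).round(1))
E
```

```text
[ 0.44885901 -0.24856329  0.17344003] [[0.744, 0.668, -0.003], [0.668, -0.744, 0.001], [-0.002, -0.003, -1.0]] 2.75
tip mid proj [[312.  232.5]
 [311.8 245.1]]
[[314.1 211.1]
 [314.2 149.4]
 [313.9  78.3]
 [314.6  -0.6]]
```

View pics/w2.png

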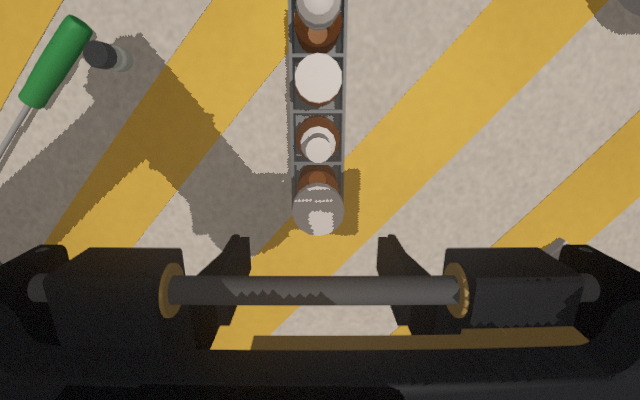

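The cap sits at about (318,210) and the finger midline is at about x=314, so I'll shift about 2 mm, descend, grip and lift.

Request:
servo_tool(
  targets=[
    [0.05,-0.05,-0.5,0,70],
    [0.05,-0.05,-1.0,0,70],
    [0.05,-0.05,-1.5,0,70],
    [0.05,-0.05,-1.9,0,70],
    [0.05,-0.05,-2.13,0,70],
  ],
)

```text
time_s: 3.17
tcp_pos: [0.4513, -0.2505, 0.1102]
ee_rot: [[0.744, 0.668, -0.001], [0.668, -0.744, 0.0], [-0.0, -0.001, -1.0]]
wrist_force: [0.4, -0.3, 0.5]
gripper_width: 0.804
gripper_force: 0.0
```

Request:
servo_tool(
  targets=[
    [0,0,0,0,50],
    [0,0,0,0,36],
    [0,0,0,0,30],
    [0,0,0,0,30],
    [0,0,0,0,30],
  ],
)

```text
time_s: 3.58
tcp_pos: [0.452, -0.2512, 0.1114]
ee_rot: [[0.744, 0.668, 0.002], [0.668, -0.744, -0.0], [0.001, 0.001, -1.0]]
wrist_force: [0.5, -0.0, -0.0]
gripper_width: 0.51
gripper_force: 0.0
```

Request:
servo_tool(
  targets=[
    [0,0,0,0,30],
    [0,0,0,0,30],
    [0,0,0,0,30],
    [0,0,0,0,30],
    [0,0,0,0,30],
  ],
)

```text
time_s: 4.0
tcp_pos: [0.4515, -0.2511, 0.1105]
ee_rot: [[0.744, 0.668, -0.0], [0.668, -0.744, 0.0], [-0.0, -0.0, -1.0]]
wrist_force: [-0.9, 0.1, 0.1]
gripper_width: 0.345
gripper_force: 0.0
```

```bash
python3 - <<'E'
from station import r
import cv2,pickle,numpy as np
c=r.capture("wrist");s=r.capture("scene");t=r.capture("top")
a=cv2.resize(s["pixels"][90:250,130:330],(400,320),interpolation=2)
b=cv2.resize(t["pixels"][175:290,360:480],(334,320),interpolation=2)
w=c["pixels"][100:380,100:540]
o=np.zeros((600,740,3),np.uint8);o[:320,:400]=a;o[:320,400:734]=b;o[320:,:440]=w
cv2.imwrite("pics/m1.png",o[:,:,::-1]);print(r.sense()["gripper_width"],r.sense()["tcp_pos"])
E
```

```text
0.3460761156564923 [ 0.45147767 -0.25112077  0.11051576]
```

View pics/m1.png

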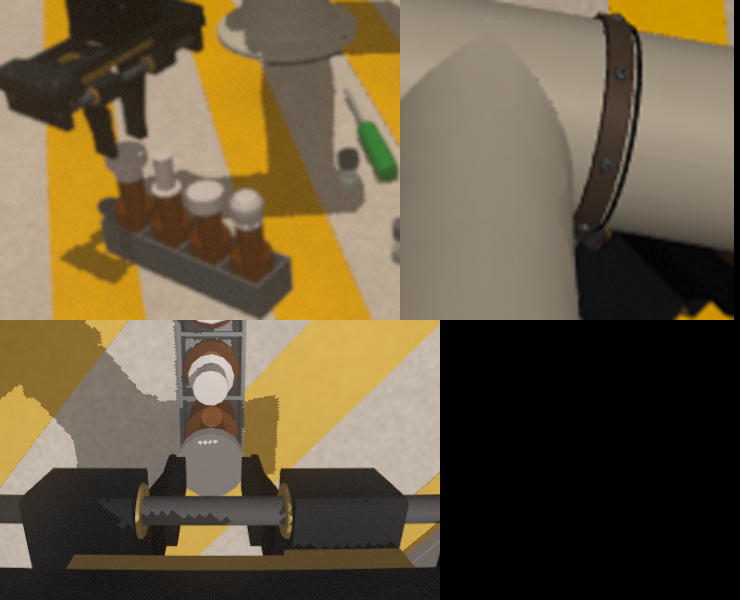

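```bash
python3 - <<'E'
from station import r
import cv2,numpy as np
from h import *
w=r.capture("wrist");s=r.capture("scene")
st=r.sense();t=st["tcp_pos"];R=st["ee_rot"]
P=[t+R[:,2]*.017+R[:,1]*k for k in(-.015,0,.015)]+[t]
L=["tipL","tip","tipR","tcp","cap top","cap bot","rim"]
P+=[[.4511,-.2509,z] for z in(.114,.102,.088)]
for n,c,o,k in(("w",w,(100,100),1.),("s",s,(130,90),2.)):
    print(n,[(l,np.round((p-o)*k,0).tolist()) for l,p in zip(L,proj(c,P))])
im=s["pixels"].copy()
big=cv2.resize(im[110:230,150:270],None,fx=5,fy=5,interpolation=2)
for p,col in zip(proj(s,P),[(255,0,0)]*3+[(255,0,255)]+[(0,255,0)]*3):
    q=((p-[150,110]+.5)*5-.5).astype(int);cv2.circle(big,tuple(map(int,q)),4,col,-1)
cv2.imwrite("pics/s2.png",big[:,:,::-1])
E
```

```text
w [('tipL', [187.0, 132.0]), ('tip', [211.0, 132.0]), ('tipR', [234.0, 132.0]), ('tcp', [210.0, 143.0]), ('cap top', [210.0, 146.0]), ('cap bot', [210.0, 138.0]), ('rim', [210.0, 129.0])]
s [('tipL', [136.0, 162.0]), ('tip', [125.0, 169.0]), ('tipR', [114.0, 177.0]), ('tcp', [123.0, 154.0]), ('cap top', [122.0, 151.0]), ('cap bot', [124.0, 162.0]), ('rim', [126.0, 174.0])]
```

View pics/s2.png

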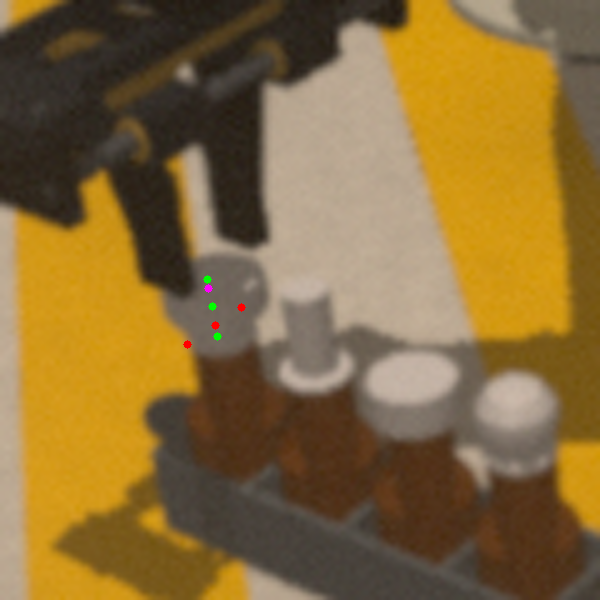

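The scene view shows the real fingertips at (180,290) and (247,245), about 25 mm above where the reported pose puts them. They closed above the cap without touching it. I'll open, go 25 mm lower and check before gripping.

Request:
servo_tool(
  targets=[
    [0,0,0.1,0,70],
    [0,0,0.1,0,70],
    [0,0,0.1,0,70],
    [0,0,0.1,0,70],
    [0,0,0.1,0,70],
  ],
)

```text
time_s: 4.67
tcp_pos: [0.4515, -0.2511, 0.1136]
ee_rot: [[0.744, 0.668, 0.0], [0.668, -0.744, 0.0], [0.0, 0.0, -1.0]]
wrist_force: [0.4, -0.6, -0.1]
gripper_width: 0.637
gripper_force: 0.0
```

Request:
servo_tool(
  targets=[
    [0,0,0,0,70],
    [0,0,-0.25,0,70],
    [0,0,-0.5,0,70],
    [0,0,-0.75,0,70],
    [0,0,-0.93,0,70],
  ],
)

```text
time_s: 5.08
tcp_pos: [0.4507, -0.2509, 0.0841]
ee_rot: [[0.745, 0.668, -0.002], [0.668, -0.745, 0.001], [-0.001, -0.002, -1.0]]
wrist_force: [-1.0, -0.1, 0.3]
gripper_width: 0.804
gripper_force: 0.0
```

```bash
python3 - <<'E'
from station import r
import cv2,numpy as np
from h import *
s=r.capture("scene");w=r.capture("wrist")
st=r.sense();t=st["tcp_pos"];R=st["ee_rot"];print(t,st["wrist_force"],st["gripper_width"],st["time_s"])
g=.035
P=[t+R[:,2]*.017+R[:,1]*k for k in(-g,g)]+[[.4511,-.2509,z] for z in(.114,.102,.088)]
big=cv2.resize(s["pixels"][120:200,150:250],None,fx=4,fy=4,interpolation=2)
for p,col in zip(proj(s,P),[(255,0,0)]*2+[(0,255,0)]*3):
    q=((p-[150,120]+.5)*4-.5).astype(int);cv2.circle(big,tuple(map(int,q)),3,col,-1)
o=np.zeros((600,640,3),np.uint8);o[:320,:400]=big;o[320:]=w["pixels"][110:390]
cv2.imwrite("pics/s3.png",o[:,:,::-1])
E
```

```text
[ 0.45040685 -0.25085711  0.08402276] [-0.53180379 -0.76854781 -0.0979633 ] 0.8034269053593218 5.1833
```

View pics/s3.png

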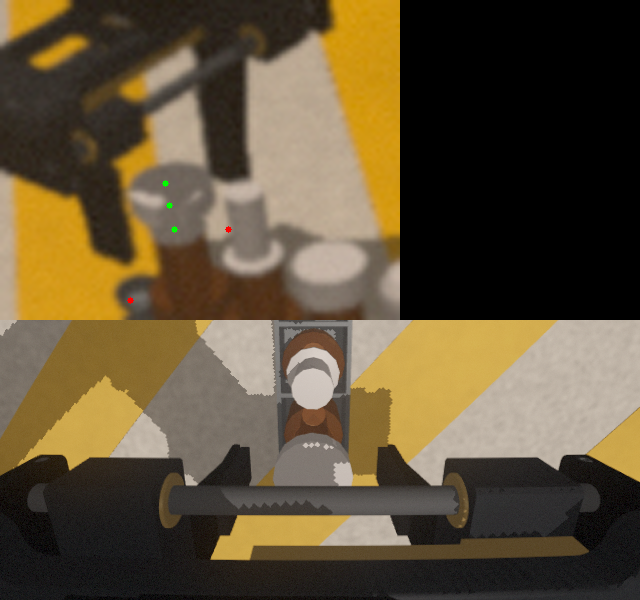

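The fingertips are now at (118,260) and (233,180), at about z≈0.093, and straddle the cap. Now I'll grip and make a small lift.

Request:
servo_tool(
  targets=[
    [0,0,0,0,50],
    [0,0,0,0,36],
    [0,0,0,0,30],
    [0,0,0,0,30],
    [0,0,0,0,30],
  ],
)

```text
time_s: 5.6
tcp_pos: [0.4517, -0.2512, 0.086]
ee_rot: [[0.744, 0.668, 0.001], [0.668, -0.744, -0.0], [0.0, 0.001, -1.0]]
wrist_force: [-0.2, -0.0, 0.1]
gripper_width: 0.513
gripper_force: 0.0
```

Request:
servo_tool(
  targets=[
    [0,0,0,0,30],
    [0,0,0,0,30],
    [0,0,0,0,30],
    [0,0,0,0,30],
    [0,0,0,0,30],
  ],
)

```text
time_s: 6.02
tcp_pos: [0.4515, -0.2511, 0.0859]
ee_rot: [[0.744, 0.668, 0.0], [0.668, -0.744, -0.0], [0.0, 0.0, -1.0]]
wrist_force: [-0.6, 0.9, 2.6]
gripper_width: 0.439
gripper_force: 30.0
```

It gripped at 38 mm with 30 N. Now I'll lift and carry the cap to the first hole.

Request:
servo_tool(
  targets=[
    [0,0,0.5,0,30],
    [0,0,1.3,0,30],
    [0,0,2.2,0,30],
    [0,0,3.1,0,30],
    [0,0,4.0,0,30],
  ],
)

```text
time_s: 6.43
tcp_pos: [0.4512, -0.2511, 0.2066]
ee_rot: [[0.744, 0.668, -0.0], [0.668, -0.744, 0.0], [-0.0, -0.0, -1.0]]
wrist_force: [-0.2, -1.0, -1.3]
gripper_width: 0.442
gripper_force: 30.0
```

Request:
servo_tool(
  targets=[
    [-0.02,0.87,0,-0.067,30],
    [-0.03,1.73,0,-0.134,30],
    [-0.05,2.6,0,-0.202,30],
    [-0.06,3.46,0,-0.269,30],
    [-0.08,4.33,0,-0.336,30],
  ],
)

```text
time_s: 6.85
tcp_pos: [0.4489, -0.1201, 0.2055]
ee_rot: [[0.924, 0.381, 0.0], [0.381, -0.924, 0.0], [0.0, -0.0, -1.0]]
wrist_force: [0.8, 0.3, -0.5]
gripper_width: 0.439
gripper_force: 30.0
```

Request:
servo_tool(
  targets=[
    [-0.02,0.87,0,-0.067,30],
    [-0.03,1.73,0,-0.134,30],
    [-0.05,2.6,0,-0.202,30],
    [-0.06,3.46,0,-0.269,30],
    [-0.08,4.33,0,-0.336,30],
  ],
)

```text
time_s: 7.27
tcp_pos: [0.4464, 0.0099, 0.2055]
ee_rot: [[0.998, 0.056, 0.0], [0.056, -0.998, 0.0], [0.0, -0.0, -1.0]]
wrist_force: [1.5, -0.3, -0.5]
gripper_width: 0.44
gripper_force: 30.0
```

Request:
servo_tool(
  targets=[
    [-0.02,0.87,0,-0.067,30],
    [-0.03,1.73,0,-0.134,30],
    [-0.05,2.6,0,-0.202,30],
    [-0.06,3.46,0,-0.269,30],
    [-0.08,4.33,0,-0.336,30],
  ],
)

```text
time_s: 7.68
tcp_pos: [0.444, 0.1399, 0.2055]
ee_rot: [[0.961, -0.276, 0.0], [-0.276, -0.961, 0.0], [-0.0, -0.0, -1.0]]
wrist_force: [1.8, -0.3, -0.5]
gripper_width: 0.44
gripper_force: 30.0
```

Request:
servo_tool(
  targets=[
    [-0.02,0.87,0,-0.067,30],
    [-0.03,1.73,0,-0.134,30],
    [-0.05,2.6,0,-0.202,30],
    [-0.08,4.31,0,-0.336,30],
    [-0.08,4.31,0,-0.336,30],
  ],
)

```text
time_s: 8.1
tcp_pos: [0.4423, 0.2721, 0.2053]
ee_rot: [[0.817, -0.577, 0.001], [-0.577, -0.817, 0.002], [0.0, -0.002, -1.0]]
wrist_force: [2.0, 0.5, -0.3]
gripper_width: 0.443
gripper_force: 30.0
```

Request:
servo_tool(
  targets=[
    [0,0,-0.3,0,30],
    [0,0,-0.8,0,30],
    [0,0,-1.3,0,30],
    [0,0,-1.8,0,30],
    [0,0,-2.0,0,30],
  ],
)

```text
time_s: 8.52
tcp_pos: [0.4404, 0.2659, 0.1429]
ee_rot: [[0.818, -0.576, -0.004], [-0.576, -0.818, -0.003], [-0.001, 0.005, -1.0]]
wrist_force: [-0.4, 0.9, 0.1]
gripper_width: 0.438
gripper_force: 30.0
```

```bash
cat > look.py <<'E'
from station import r
import cv2,numpy as np,sys
from h import *
def look(name,T,marks,box=(385,130,465,215)):
    s=r.capture("scene");w=r.capture("wrist")
    st=r.sense();print(st["tcp_pos"],st["wrist_force"].round(1),st["gripper_width"],st["gripper_force"],st["time_s"])
    x0,y0,x1,y1=box;k=320/(y1-y0)
    big=cv2.resize(s["pixels"][y0:y1,x0:x1],None,fx=k,fy=k,interpolation=2)
    for p in proj(s,marks): cv2.circle(big,tuple(int(v) for v in (p-[x0,y0]+.5)*k-.5),2,(0,255,0),-1)
    ww=w["pixels"].copy()
    for p in proj(w,marks): cv2.circle(ww,tuple(int(v) for v in p),2,(0,255,0),-1)
    o=np.zeros((600,640,3),np.uint8);o[:320,:big.shape[1]]=big[:320,:640];o[320:]=ww[110:390]
    cv2.imwrite(name,o[:,:,::-1])
E
python3 - <<'E'
from look import *
H=[[.4413,.268,.05],[.4805,.2405,.05],[.5198,.2129,.05],[.5591,.1853,.05]]
look("pics/k1.png",0,H)
E
```

```text
[0.44112842 0.26642234 0.14414081] [-0.2  0.4 -0.6] 0.43914742403181956 30.000145058438648 8.6167
```

View pics/k1.png

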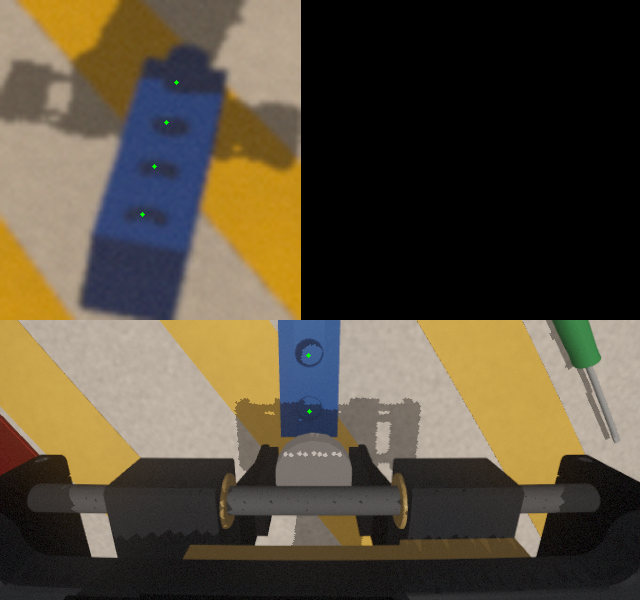

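The wrist view shows hole 1 under its mark at (309,411) and the held cap in front of it. I'll check by ray where the cap really is relative to the hole.

```bash
python3 - <<'E'
from look import *
w=r.capture("wrist");st=r.sense();t=st["tcp_pos"];R=st["ee_rot"];print(t,np.array(w["world_from_camera"])[:3,3])
for z in(.150,.174):
    p=ray(w,[[314,262],[276,262],[352,262]],z);print(z,p.round(4).tolist(),np.linalg.norm(p[1]-p[2]), ((p[0]-t)@R).round(4))
t=r.capture("top");cv2.imwrite("pics/x.png",t["pixels"][:,:,::-1])
h=cv2.cvtColor(w["pixels"],cv2.COLOR_RGB2GRAY)
E
```

```text
[0.4418635  0.26712087 0.14532041] [0.50650721 0.22024937 0.31825514]
0.15 [[0.4347, 0.2696, 0.15], [0.4473, 0.2876, 0.15], [0.422, 0.2517, 0.15]] 0.04388752119636133 [-0.0073  0.0021 -0.0047]
0.174 [[0.4449, 0.2626, 0.174], [0.4558, 0.278, 0.174], [0.434, 0.2472, 0.174]] 0.03762738264781773 [ 0.0051  0.002  -0.0287]
```

The cap is within a few mm of the tool axis, which is inside the 5.5 mm entry play. Lowering it.

Request:
servo_tool(
  targets=[
    [0,0,-0.6,0,30],
    [0,0,-1.2,0,30],
    [0,0,-1.8,0,30],
    [0,0,-2.3,0,30],
    [0,0,-2.5,0,30],
  ],
)

```text
time_s: 9.13
tcp_pos: [0.4415, 0.2674, 0.0697]
ee_rot: [[0.818, -0.575, -0.001], [-0.575, -0.818, -0.001], [-0.0, 0.001, -1.0]]
wrist_force: [0.1, 0.6, -0.6]
gripper_width: 0.442
gripper_force: 30.0
```

Request:
servo_tool(
  targets=[
    [0,0,-0.15,0,30],
    [0,0,-0.3,0,30],
    [0,0,-0.45,0,30],
    [0,0,-0.6,0,30],
    [0,0,-0.7,0,30],
  ],
)

```text
time_s: 9.55
tcp_pos: [0.4421, 0.2681, 0.0497]
ee_rot: [[0.818, -0.575, 0.001], [-0.575, -0.818, 0.001], [0.0, -0.001, -1.0]]
wrist_force: [-0.1, -0.7, -1.0]
gripper_width: 0.439
gripper_force: 30.0
```

Request:
servo_tool(
  targets=[
    [0,0,0,0,30],
    [0,0,0,0,30],
    [0,0,0,0,30],
    [0,0,0,0,30],
    [0,0,0,0,30],
  ],
)

```text
time_s: 9.97
tcp_pos: [0.442, 0.268, 0.0499]
ee_rot: [[0.818, -0.575, 0.0], [-0.575, -0.818, 0.0], [0.0, -0.0, -1.0]]
wrist_force: [-0.2, 0.1, -0.8]
gripper_width: 0.437
gripper_force: 30.0
```

No contact force, so it went into the hole. Release and rise.

Request:
servo_tool(
  targets=[
    [0,0,-0.04,0,44],
    [0,0,-0.04,0,60],
    [0,0,-0.04,0,60],
    [0,0,-0.04,0,60],
    [0,0,-0.04,0,60],
  ],
)

```text
time_s: 10.38
tcp_pos: [0.4419, 0.2679, 0.0485]
ee_rot: [[0.818, -0.575, 0.0], [-0.575, -0.818, 0.0], [0.0, -0.0, -1.0]]
wrist_force: [-1.1, -0.0, -0.9]
gripper_width: 0.665
gripper_force: 0.0
```

Request:
servo_tool(
  targets=[
    [0,0,0,0,60],
    [0,0,0.5,0,60],
    [0,0,1.3,0,60],
    [0,0,2.4,0,60],
    [0,0,3.5,0,60],
  ],
)

```text
time_s: 10.8
tcp_pos: [0.4414, 0.2673, 0.1541]
ee_rot: [[0.818, -0.575, -0.001], [-0.575, -0.818, -0.002], [-0.0, 0.002, -1.0]]
wrist_force: [-0.0, 1.5, 0.0]
gripper_width: 0.689
gripper_force: 0.0
```

Request:
servo_tool(
  targets=[
    [0.4,-0.8,0.3,0.067,60],
    [0.7,-1.9,0.6,0.135,60],
    [0.9,-3.0,0.9,0.202,60],
    [1.1,-4.1,1.2,0.27,60],
    [1.2,-5.1,1.75,0.336,60],
  ],
)

```text
time_s: 11.22
tcp_pos: [0.477, 0.1128, 0.2052]
ee_rot: [[0.963, -0.27, -0.003], [-0.27, -0.963, -0.001], [-0.002, 0.002, -1.0]]
wrist_force: [0.8, -0.1, -1.2]
gripper_width: 0.686
gripper_force: 0.0
```

```bash
python3 - <<'E'
from look import *
H=[[.4413,.268,.05],[.4805,.2405,.05],[.5198,.2129,.05],[.5591,.1853,.05],[.4413,.268,.076]]
look("pics/k2.png",0,H,(385,125,465,200))
E
```

```text
[0.47911822 0.11219305 0.20855909] [ 0.4  1.2 -0.2] 0.6881845178338664 0.0 11.3167
```

View pics/k2.png

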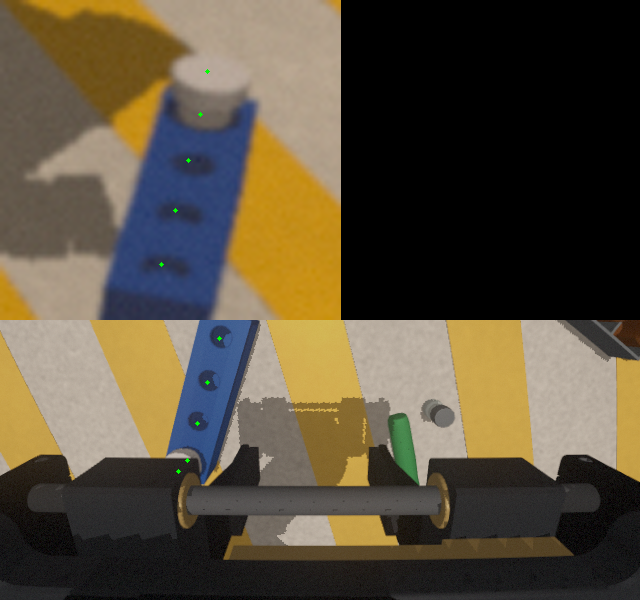

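The cap is seated upright in hole 1, with its top at (208,75) on its mark. Next is the post stopper.

Request:
servo_tool(
  targets=[
    [0.02,-0.74,0,0.067,60],
    [0.04,-1.48,0,0.134,60],
    [0.07,-2.23,0,0.202,60],
    [0.09,-2.97,0,0.269,60],
    [0.11,-3.71,0,0.336,60],
  ],
)

```text
time_s: 11.73
tcp_pos: [0.4809, 0.003, 0.2056]
ee_rot: [[0.998, 0.063, -0.0], [0.063, -0.998, 0.0], [-0.0, -0.0, -1.0]]
wrist_force: [0.4, -0.2, 0.0]
gripper_width: 0.688
gripper_force: 0.0
```

Request:
servo_tool(
  targets=[
    [0.02,-0.74,0,0.067,60],
    [0.04,-1.48,0,0.134,60],
    [0.07,-2.23,0,0.202,60],
    [0.09,-2.97,0,0.269,60],
    [0.11,-3.71,0,0.336,60],
  ],
)

```text
time_s: 12.15
tcp_pos: [0.4844, -0.1083, 0.2056]
ee_rot: [[0.922, 0.388, -0.0], [0.388, -0.922, 0.0], [-0.0, -0.0, -1.0]]
wrist_force: [0.5, 0.1, -0.3]
gripper_width: 0.688
gripper_force: 0.0
```

Request:
servo_tool(
  targets=[
    [0.02,-0.8,0,0.07,44],
    [0.05,-1.6,0,0.15,44],
    [0.08,-2.5,0,0.23,44],
    [0.1,-3.71,0,0.337,44],
    [0.1,-3.71,0,0.337,44],
  ],
)

```text
time_s: 12.57
tcp_pos: [0.4875, -0.2227, 0.2052]
ee_rot: [[0.744, 0.668, -0.001], [0.668, -0.744, -0.001], [-0.001, 0.0, -1.0]]
wrist_force: [0.2, 0.8, -0.4]
gripper_width: 0.517
gripper_force: 0.0
```

Request:
servo_tool(
  targets=[
    [0,0,0,0,44],
    [0,0,-0.4,0,44],
    [0,0,-0.9,0,44],
    [0,0,-1.4,0,44],
    [0,0,-1.9,0,44],
  ],
)

```text
time_s: 12.98
tcp_pos: [0.4876, -0.2176, 0.1483]
ee_rot: [[0.744, 0.669, 0.0], [0.669, -0.744, 0.0], [0.0, -0.0, -1.0]]
wrist_force: [-0.2, 0.0, -0.5]
gripper_width: 0.505
gripper_force: 0.0
```

Request:
servo_tool(
  targets=[
    [0,0,-0.4,0,44],
    [0,0,-0.8,0,44],
    [0,0,-1.3,0,44],
    [0,0,-1.7,0,44],
    [0,0,-1.88,0,44],
  ],
)

```text
time_s: 13.4
tcp_pos: [0.4865, -0.2174, 0.0908]
ee_rot: [[0.744, 0.669, -0.003], [0.669, -0.744, 0.001], [-0.002, -0.003, -1.0]]
wrist_force: [0.3, 0.6, 0.0]
gripper_width: 0.506
gripper_force: 0.0
```

Request:
servo_tool(
  targets=[
    [0,0,0,0,30],
    [0,0,0,0,20],
    [0,0,0,0,10],
    [0,0,0,0,10],
    [0,0,0,0,10],
  ],
)

```text
time_s: 13.82
tcp_pos: [0.4879, -0.219, 0.0933]
ee_rot: [[0.744, 0.668, 0.001], [0.668, -0.744, -0.0], [0.001, 0.001, -1.0]]
wrist_force: [-0.6, 0.1, 0.6]
gripper_width: 0.215
gripper_force: 0.2
```

Request:
servo_tool(
  targets=[
    [0,0,0,0,10],
    [0,0,0,0,10],
    [0,0,0,0,10],
    [0,0,0,0,10],
    [0,0,0,0,10],
  ],
)

```text
time_s: 14.23
tcp_pos: [0.4878, -0.2191, 0.0932]
ee_rot: [[0.744, 0.669, 0.001], [0.669, -0.744, -0.0], [0.0, 0.001, -1.0]]
wrist_force: [-2.3, 2.2, 5.6]
gripper_width: 0.187
gripper_force: 30.0
```

Gripped (16.3 mm, 30 N). Lift, carry to hole 2 and lower.

Request:
servo_tool(
  targets=[
    [0,0,0.5,0,10],
    [0,0,1.3,0,10],
    [0,0,2.2,0,10],
    [0,0,3.1,0,10],
    [0,0,4.0,0,10],
  ],
)

```text
time_s: 14.65
tcp_pos: [0.4871, -0.219, 0.2132]
ee_rot: [[0.744, 0.668, -0.001], [0.668, -0.744, 0.0], [-0.0, -0.001, -1.0]]
wrist_force: [0.1, 0.1, -1.0]
gripper_width: 0.192
gripper_force: 30.0
```

Request:
servo_tool(
  targets=[
    [-0.01,0.77,0,-0.067,10],
    [-0.02,1.53,0,-0.134,10],
    [-0.03,2.3,0,-0.202,10],
    [-0.04,3.06,0,-0.269,10],
    [-0.05,3.83,0,-0.336,10],
  ],
)

```text
time_s: 15.07
tcp_pos: [0.4857, -0.1032, 0.2121]
ee_rot: [[0.924, 0.382, -0.0], [0.382, -0.924, 0.0], [-0.0, -0.0, -1.0]]
wrist_force: [0.7, -0.1, -0.6]
gripper_width: 0.187
gripper_force: 30.0
```

Request:
servo_tool(
  targets=[
    [-0.01,0.77,0,-0.067,10],
    [-0.02,1.53,0,-0.134,10],
    [-0.03,2.3,0,-0.202,10],
    [-0.04,3.06,0,-0.269,10],
    [-0.05,3.83,0,-0.336,10],
  ],
)

```text
time_s: 15.48
tcp_pos: [0.4842, 0.0118, 0.2121]
ee_rot: [[0.998, 0.056, -0.0], [0.056, -0.998, 0.0], [-0.0, -0.0, -1.0]]
wrist_force: [-0.2, 0.4, -0.2]
gripper_width: 0.195
gripper_force: 30.0
```

Request:
servo_tool(
  targets=[
    [-0.01,0.77,0,-0.067,10],
    [-0.02,1.53,0,-0.134,10],
    [-0.03,2.3,0,-0.202,10],
    [-0.04,3.06,0,-0.269,10],
    [-0.06,3.83,0,-0.336,10],
  ],
)

```text
time_s: 15.9
tcp_pos: [0.4824, 0.1267, 0.212]
ee_rot: [[0.961, -0.276, -0.0], [-0.276, -0.961, -0.0], [-0.0, 0.0, -1.0]]
wrist_force: [-0.2, -0.7, -1.5]
gripper_width: 0.191
gripper_force: 30.0
```

Request:
servo_tool(
  targets=[
    [-0.01,0.9,0,-0.07,10],
    [-0.02,1.8,0,-0.15,10],
    [-0.04,2.8,0,-0.24,10],
    [-0.06,3.82,0,-0.337,10],
    [-0.06,3.82,0,-0.337,10],
  ],
)

```text
time_s: 16.32
tcp_pos: [0.4812, 0.2444, 0.2117]
ee_rot: [[0.819, -0.574, 0.001], [-0.574, -0.819, 0.001], [-0.0, -0.001, -1.0]]
wrist_force: [0.6, -0.2, 0.6]
gripper_width: 0.193
gripper_force: 30.0
```

Request:
servo_tool(
  targets=[
    [0,0,0,0,10],
    [0,0,-0.6,0,10],
    [0,0,-1.4,0,10],
    [0,0,-2.2,0,10],
    [0,0,-3.0,0,10],
  ],
)

```text
time_s: 16.73
tcp_pos: [0.4808, 0.2389, 0.1217]
ee_rot: [[0.818, -0.576, 0.0], [-0.576, -0.818, 0.0], [-0.0, -0.0, -1.0]]
wrist_force: [-0.7, 0.3, -0.7]
gripper_width: 0.192
gripper_force: 30.0
```

Request:
servo_tool(
  targets=[
    [0,0,-0.6,0,10],
    [0,0,-1.1,0,10],
    [0,0,-1.4,0,10],
    [0,0,-1.6,0,10],
    [0,0,-1.7,0,10],
  ],
)

```text
time_s: 17.15
tcp_pos: [0.4809, 0.2395, 0.071]
ee_rot: [[0.818, -0.576, -0.001], [-0.576, -0.818, -0.001], [-0.0, 0.001, -1.0]]
wrist_force: [-0.2, 0.2, 0.1]
gripper_width: 0.194
gripper_force: 30.0
```

Request:
servo_tool(
  targets=[
    [0,0,-0.1,0,10],
    [0,0,-0.25,0,10],
    [0,0,-0.4,0,10],
    [0,0,-0.52,0,10],
    [0,0,-0.52,0,10],
  ],
)

```text
time_s: 17.57
tcp_pos: [0.4806, 0.2401, 0.0554]
ee_rot: [[0.818, -0.575, -0.001], [-0.575, -0.818, -0.001], [-0.0, 0.001, -1.0]]
wrist_force: [-0.3, -0.2, 0.0]
gripper_width: 0.186
gripper_force: 30.0
```

Inserted without contact. Release it and go to the drum stopper.

Request:
servo_tool(
  targets=[
    [0,0,-0.02,0,30],
    [0,0,-0.02,0,44],
    [0,0,-0.02,0,44],
    [0,0,-0.02,0,44],
    [0,0,-0.02,0,44],
  ],
)

```text
time_s: 17.98
tcp_pos: [0.481, 0.2404, 0.0556]
ee_rot: [[0.818, -0.575, 0.0], [-0.575, -0.818, 0.0], [0.0, -0.0, -1.0]]
wrist_force: [-0.5, -0.0, 0.1]
gripper_width: 0.46
gripper_force: 0.0
```

Request:
servo_tool(
  targets=[
    [0,0,0,0,44],
    [0,0,0.5,0,44],
    [0,0,1.3,0,44],
    [0,0,2.4,0,44],
    [0,0,3.6,0,44],
  ],
)

```text
time_s: 18.4
tcp_pos: [0.48, 0.2395, 0.1634]
ee_rot: [[0.818, -0.575, -0.003], [-0.575, -0.818, -0.002], [-0.001, 0.003, -1.0]]
wrist_force: [1.3, 1.4, 0.0]
gripper_width: 0.503
gripper_force: 0.0
```

Request:
servo_tool(
  targets=[
    [0.07,-0.71,0.6,0.067,56],
    [0.14,-1.42,1.2,0.134,56],
    [0.21,-2.14,1.42,0.202,56],
    [0.28,-2.85,1.42,0.269,56],
    [0.35,-3.56,1.42,0.336,56],
  ],
)

```text
time_s: 18.82
tcp_pos: [0.4916, 0.1327, 0.2069]
ee_rot: [[0.963, -0.27, 0.002], [-0.27, -0.963, 0.001], [0.001, -0.002, -1.0]]
wrist_force: [-0.3, 0.1, 0.7]
gripper_width: 0.639
gripper_force: 0.0
```

Request:
servo_tool(
  targets=[
    [0.07,-0.71,0,0.067,56],
    [0.14,-1.42,0,0.134,56],
    [0.21,-2.14,0,0.202,56],
    [0.28,-2.85,0,0.269,56],
    [0.35,-3.56,0,0.336,56],
  ],
)

```text
time_s: 19.23
tcp_pos: [0.5017, 0.0256, 0.2061]
ee_rot: [[0.998, 0.063, 0.0], [0.063, -0.998, 0.0], [0.0, -0.0, -1.0]]
wrist_force: [1.0, 0.5, -0.7]
gripper_width: 0.642
gripper_force: 0.0
```

Request:
servo_tool(
  targets=[
    [0.07,-0.71,0,0.067,56],
    [0.14,-1.42,0,0.134,56],
    [0.21,-2.14,0,0.202,56],
    [0.28,-2.85,0,0.269,56],
    [0.35,-3.56,0,0.336,56],
  ],
)

```text
time_s: 19.65
tcp_pos: [0.5123, -0.0812, 0.206]
ee_rot: [[0.922, 0.388, 0.0], [0.388, -0.922, 0.0], [0.0, -0.0, -1.0]]
wrist_force: [1.0, 0.5, -0.6]
gripper_width: 0.645
gripper_force: 0.0
```

Request:
servo_tool(
  targets=[
    [0.08,-0.8,0,0.075,56],
    [0.17,-1.7,0,0.16,56],
    [0.26,-2.6,0,0.25,56],
    [0.34,-3.57,0,0.337,56],
    [0.34,-3.57,0,0.337,56],
  ],
)

```text
time_s: 20.07
tcp_pos: [0.5226, -0.1908, 0.2057]
ee_rot: [[0.745, 0.667, -0.0], [0.667, -0.745, -0.001], [-0.001, 0.0, -1.0]]
wrist_force: [-0.2, 0.7, 0.6]
gripper_width: 0.646
gripper_force: 0.0
```

```bash
python3 - <<'E'
from look import *
H=[[.4413,.268,.05],[.4805,.2405,.05],[.5198,.2129,.05],[.5591,.1853,.05],[.4805,.2405,.088],[.522,-.187,.104],[.559,-.1545,.104]]
look("pics/k3.png",0,H,(385,125,465,200))
E
```

```text
[ 0.52226796 -0.18803948  0.20557154] [ 0.9  0.2 -0.3] 0.641063889235743 0.0 20.1667
```

View pics/k3.png

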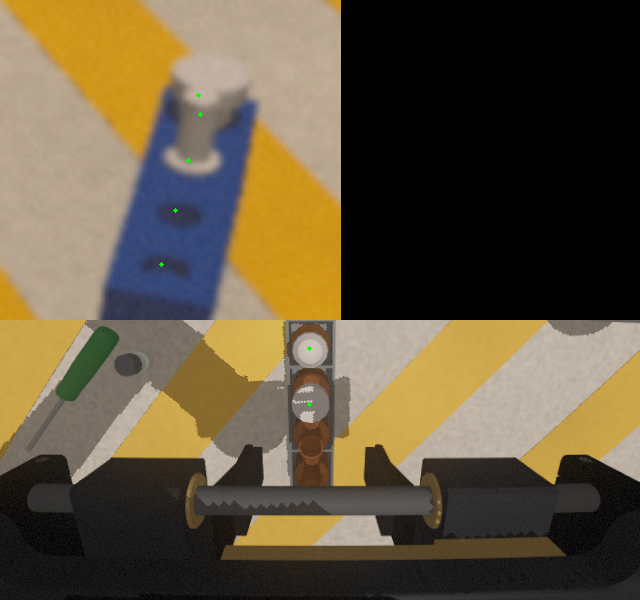

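The post is seated in hole 2, with its flange flat on the rack at (190,160). The drum, at (310,404), lies under its mark. Grip and move it to hole 3.

Request:
servo_tool(
  targets=[
    [0,0,0,0,56],
    [0,0,-0.5,0,56],
    [0,0,-1.1,0,56],
    [0,0,-1.7,0,56],
    [0,0,-2.3,0,56],
  ],
)

```text
time_s: 20.58
tcp_pos: [0.5227, -0.1859, 0.1367]
ee_rot: [[0.743, 0.67, 0.001], [0.67, -0.743, 0.0], [0.001, 0.001, -1.0]]
wrist_force: [0.3, 0.2, 1.0]
gripper_width: 0.647
gripper_force: 0.0
```

Request:
servo_tool(
  targets=[
    [0,0,-0.5,0,56],
    [0,0,-1.0,0,56],
    [0,0,-1.4,0,56],
    [0,0,-1.6,0,56],
    [0,0,-1.72,0,56],
  ],
)

```text
time_s: 21.0
tcp_pos: [0.5223, -0.1862, 0.0847]
ee_rot: [[0.743, 0.669, -0.001], [0.669, -0.743, 0.0], [-0.001, -0.001, -1.0]]
wrist_force: [0.6, 1.2, -0.3]
gripper_width: 0.643
gripper_force: 0.0
```

Request:
servo_tool(
  targets=[
    [0,0,0,0,45],
    [0,0,0,0,35],
    [0,0,0,0,25],
    [0,0,0,0,25],
    [0,0,0,0,25],
  ],
)

```text
time_s: 21.42
tcp_pos: [0.5229, -0.1872, 0.086]
ee_rot: [[0.744, 0.668, 0.001], [0.668, -0.744, -0.0], [0.001, 0.001, -1.0]]
wrist_force: [-0.4, 0.6, 1.8]
gripper_width: 0.362
gripper_force: 30.0
```

Request:
servo_tool(
  targets=[
    [0,0,0,0,25],
    [0,0,0,0,25],
    [0,0,0,0,25],
    [0,0,0,0,25],
    [0,0,0,0,25],
  ],
)

```text
time_s: 21.83
tcp_pos: [0.523, -0.1873, 0.086]
ee_rot: [[0.744, 0.669, 0.001], [0.669, -0.744, -0.0], [0.001, 0.001, -1.0]]
wrist_force: [-1.3, 1.8, 5.2]
gripper_width: 0.362
gripper_force: 30.0
```

Request:
servo_tool(
  targets=[
    [0,0,0.5,0,25],
    [0,0,1.3,0,25],
    [0,0,2.2,0,25],
    [0,0,3.1,0,25],
    [0,0,4.0,0,25],
  ],
)

```text
time_s: 22.25
tcp_pos: [0.5221, -0.1872, 0.2057]
ee_rot: [[0.744, 0.668, -0.001], [0.668, -0.744, 0.0], [-0.001, -0.001, -1.0]]
wrist_force: [1.1, 0.5, 0.4]
gripper_width: 0.365
gripper_force: 30.0
```

Request:
servo_tool(
  targets=[
    [0,0.67,0,-0.067,25],
    [-0.01,1.33,0,-0.134,25],
    [-0.01,2.0,0,-0.202,25],
    [-0.02,2.67,0,-0.269,25],
    [-0.02,3.33,0,-0.336,25],
  ],
)

```text
time_s: 22.67
tcp_pos: [0.5215, -0.0865, 0.2046]
ee_rot: [[0.924, 0.382, -0.001], [0.382, -0.924, 0.0], [-0.001, -0.001, -1.0]]
wrist_force: [-0.6, -0.2, 0.0]
gripper_width: 0.359
gripper_force: 30.0
```

Request:
servo_tool(
  targets=[
    [0,0.67,0,-0.067,25],
    [-0.01,1.33,0,-0.134,25],
    [-0.01,2.0,0,-0.202,25],
    [-0.02,2.67,0,-0.269,25],
    [-0.02,3.33,0,-0.336,25],
  ],
)

```text
time_s: 23.08
tcp_pos: [0.5209, 0.0135, 0.2046]
ee_rot: [[0.998, 0.057, -0.001], [0.057, -0.998, -0.0], [-0.001, -0.0, -1.0]]
wrist_force: [-0.1, -1.0, -0.8]
gripper_width: 0.361
gripper_force: 30.0
```

Request:
servo_tool(
  targets=[
    [0,0.67,0,-0.067,25],
    [-0.01,1.33,0,-0.134,25],
    [-0.01,2.0,0,-0.202,25],
    [-0.02,2.67,0,-0.269,25],
    [-0.02,3.33,0,-0.336,25],
  ],
)

```text
time_s: 23.5
tcp_pos: [0.5203, 0.1133, 0.2046]
ee_rot: [[0.961, -0.276, -0.001], [-0.276, -0.961, -0.0], [-0.001, 0.0, -1.0]]
wrist_force: [0.3, 0.9, -0.2]
gripper_width: 0.36
gripper_force: 30.0
```

Request:
servo_tool(
  targets=[
    [0,0.8,0,-0.07,25],
    [-0.01,1.6,0,-0.15,25],
    [-0.01,2.5,0,-0.24,25],
    [-0.02,3.34,0,-0.337,25],
    [-0.02,3.34,0,-0.337,25],
  ],
)

```text
time_s: 23.92
tcp_pos: [0.5202, 0.2161, 0.2042]
ee_rot: [[0.818, -0.575, -0.0], [-0.575, -0.818, 0.0], [-0.0, -0.0, -1.0]]
wrist_force: [0.3, -0.6, -0.3]
gripper_width: 0.366
gripper_force: 30.0
```

Request:
servo_tool(
  targets=[
    [0,0,0,0,25],
    [0,0,-0.6,0,25],
    [0,0,-1.4,0,25],
    [0,0,-2.2,0,25],
    [0,0,-3.0,0,25],
  ],
)

```text
time_s: 24.33
tcp_pos: [0.52, 0.2115, 0.1143]
ee_rot: [[0.818, -0.575, -0.0], [-0.575, -0.818, 0.0], [-0.0, -0.0, -1.0]]
wrist_force: [0.8, -0.6, -0.2]
gripper_width: 0.358
gripper_force: 30.0
```

Request:
servo_tool(
  targets=[
    [0,0,-0.6,0,25],
    [0,0,-1.1,0,25],
    [0,0,-1.4,0,25],
    [0,0,-1.6,0,25],
    [0,0,-1.7,0,25],
  ],
)

```text
time_s: 24.75
tcp_pos: [0.5201, 0.212, 0.0637]
ee_rot: [[0.818, -0.575, -0.001], [-0.575, -0.818, -0.001], [-0.0, 0.001, -1.0]]
wrist_force: [-0.0, 0.1, 0.8]
gripper_width: 0.359
gripper_force: 30.0
```

Request:
servo_tool(
  targets=[
    [0,0,-0.1,0,25],
    [0,0,-0.25,0,25],
    [0,0,-0.4,0,25],
    [0,0,-0.52,0,25],
    [0,0,-0.52,0,25],
  ],
)

```text
time_s: 25.17
tcp_pos: [0.5201, 0.2126, 0.0483]
ee_rot: [[0.818, -0.575, -0.0], [-0.575, -0.818, -0.0], [-0.0, 0.0, -1.0]]
wrist_force: [-0.7, 0.0, -0.3]
gripper_width: 0.363
gripper_force: 30.0
```

Request:
servo_tool(
  targets=[
    [0,0,-0.02,0,40],
    [0,0,-0.02,0,56],
    [0,0,-0.02,0,56],
    [0,0,-0.02,0,56],
    [0,0,-0.02,0,56],
  ],
)

```text
time_s: 25.58
tcp_pos: [0.5203, 0.2127, 0.0483]
ee_rot: [[0.818, -0.575, 0.0], [-0.575, -0.818, 0.0], [0.0, -0.0, -1.0]]
wrist_force: [0.5, 0.1, -0.2]
gripper_width: 0.611
gripper_force: 0.0
```

Request:
servo_tool(
  targets=[
    [0,0,0,0,56],
    [0,0,0.5,0,56],
    [0,0,1.3,0,56],
    [0,0,2.4,0,56],
    [0,0,3.6,0,56],
  ],
)

```text
time_s: 26.0
tcp_pos: [0.5193, 0.212, 0.1562]
ee_rot: [[0.818, -0.575, -0.003], [-0.575, -0.818, -0.002], [-0.001, 0.003, -1.0]]
wrist_force: [1.4, 0.3, 0.5]
gripper_width: 0.643
gripper_force: 0.0
```

Request:
servo_tool(
  targets=[
    [0.07,-0.61,0.6,0.067,56],
    [0.13,-1.22,1.2,0.134,56],
    [0.2,-1.84,1.66,0.202,56],
    [0.26,-2.45,1.66,0.269,56],
    [0.33,-3.06,1.66,0.336,56],
  ],
)

```text
time_s: 26.42
tcp_pos: [0.5305, 0.1203, 0.2074]
ee_rot: [[0.963, -0.27, 0.003], [-0.27, -0.963, 0.001], [0.002, -0.002, -1.0]]
wrist_force: [0.6, 0.0, -0.6]
gripper_width: 0.645
gripper_force: 0.0
```

Request:
servo_tool(
  targets=[
    [0.07,-0.61,0,0.067,56],
    [0.13,-1.22,0,0.134,56],
    [0.2,-1.84,0,0.202,56],
    [0.26,-2.45,0,0.269,56],
    [0.33,-3.06,0,0.336,56],
  ],
)

```text
time_s: 26.83
tcp_pos: [0.5398, 0.0282, 0.206]
ee_rot: [[0.998, 0.063, 0.0], [0.063, -0.998, 0.0], [0.0, -0.0, -1.0]]
wrist_force: [-0.2, -1.4, 0.9]
gripper_width: 0.642
gripper_force: 0.0
```

Request:
servo_tool(
  targets=[
    [0.07,-0.61,0,0.067,56],
    [0.13,-1.22,0,0.134,56],
    [0.2,-1.84,0,0.202,56],
    [0.26,-2.45,0,0.269,56],
    [0.33,-3.06,0,0.336,56],
  ],
)

```text
time_s: 27.25
tcp_pos: [0.5497, -0.0636, 0.206]
ee_rot: [[0.922, 0.388, 0.0], [0.388, -0.922, 0.0], [0.0, -0.0, -1.0]]
wrist_force: [0.6, 0.3, 0.8]
gripper_width: 0.646
gripper_force: 0.0
```

Request:
servo_tool(
  targets=[
    [0.07,-0.7,0,0.075,56],
    [0.15,-1.5,0,0.16,56],
    [0.24,-2.3,0,0.25,56],
    [0.32,-3.07,0,0.337,56],
    [0.32,-3.07,0,0.337,56],
  ],
)

```text
time_s: 27.67
tcp_pos: [0.5595, -0.1579, 0.2056]
ee_rot: [[0.744, 0.668, -0.0], [0.668, -0.744, -0.001], [-0.001, 0.0, -1.0]]
wrist_force: [0.5, -0.4, 0.6]
gripper_width: 0.643
gripper_force: 0.0
```

Request:
servo_tool(
  targets=[
    [0,0,0,0,56],
    [0,0,-0.5,0,56],
    [0,0,-1.1,0,56],
    [0,0,-1.7,0,56],
    [0,0,-2.3,0,56],
  ],
)

```text
time_s: 28.08
tcp_pos: [0.5595, -0.1537, 0.1365]
ee_rot: [[0.744, 0.669, 0.001], [0.669, -0.744, 0.0], [0.001, 0.0, -1.0]]
wrist_force: [-0.5, -1.0, 0.1]
gripper_width: 0.644
gripper_force: 0.0
```

Request:
servo_tool(
  targets=[
    [0,0,-0.5,0,56],
    [0,0,-1.0,0,56],
    [0,0,-1.4,0,56],
    [0,0,-1.65,0,56],
    [0,0,-1.78,0,56],
  ],
)

```text
time_s: 28.5
tcp_pos: [0.5589, -0.1539, 0.0825]
ee_rot: [[0.743, 0.669, -0.002], [0.669, -0.743, 0.0], [-0.001, -0.001, -1.0]]
wrist_force: [-0.1, 0.2, 0.3]
gripper_width: 0.646
gripper_force: 0.0
```

Request:
servo_tool(
  targets=[
    [0,0,0,0,45],
    [0,0,0,0,35],
    [0,0,0,0,22],
    [0,0,0,0,22],
    [0,0,0,0,22],
  ],
)

```text
time_s: 28.92
tcp_pos: [0.5598, -0.1548, 0.0843]
ee_rot: [[0.744, 0.668, 0.001], [0.668, -0.744, -0.0], [0.001, 0.001, -1.0]]
wrist_force: [-0.3, 0.2, -0.5]
gripper_width: 0.348
gripper_force: 0.3
```

Request:
servo_tool(
  targets=[
    [0,0,0,0,22],
    [0,0,0,0,22],
    [0,0,0,0,22],
    [0,0,0,0,22],
    [0,0,0,0,22],
  ],
)

```text
time_s: 29.33
tcp_pos: [0.5599, -0.1549, 0.0842]
ee_rot: [[0.744, 0.669, 0.001], [0.669, -0.744, -0.0], [0.001, 0.001, -1.0]]
wrist_force: [-0.3, 0.6, 4.8]
gripper_width: 0.333
gripper_force: 30.0
```

Request:
servo_tool(
  targets=[
    [0,0,0.5,0,22],
    [0,0,1.3,0,22],
    [0,0,2.2,0,22],
    [0,0,3.1,0,22],
    [0,0,4.0,0,22],
  ],
)

```text
time_s: 29.75
tcp_pos: [0.559, -0.1548, 0.2039]
ee_rot: [[0.744, 0.668, -0.001], [0.668, -0.744, 0.0], [-0.001, -0.001, -1.0]]
wrist_force: [-0.2, 0.2, -1.2]
gripper_width: 0.329
gripper_force: 30.0
```

Request:
servo_tool(
  targets=[
    [0,0.57,0,-0.067,22],
    [0,1.13,0,-0.134,22],
    [0,1.7,0,-0.202,22],
    [0,2.26,0,-0.269,22],
    [0,2.83,0,-0.336,22],
  ],
)

```text
time_s: 30.17
tcp_pos: [0.5591, -0.0692, 0.2028]
ee_rot: [[0.924, 0.382, -0.001], [0.382, -0.924, 0.0], [-0.001, -0.001, -1.0]]
wrist_force: [-0.7, 0.6, -0.4]
gripper_width: 0.33
gripper_force: 30.0
```

Request:
servo_tool(
  targets=[
    [0,0.57,0,-0.067,22],
    [0,1.13,0,-0.134,22],
    [0,1.7,0,-0.202,22],
    [0,2.26,0,-0.269,22],
    [0,2.83,0,-0.336,22],
  ],
)

```text
time_s: 30.58
tcp_pos: [0.5591, 0.0157, 0.2028]
ee_rot: [[0.998, 0.057, -0.001], [0.057, -0.998, -0.0], [-0.001, -0.0, -1.0]]
wrist_force: [-1.1, 0.7, -0.7]
gripper_width: 0.33
gripper_force: 30.0
```

Request:
servo_tool(
  targets=[
    [0,0.57,0,-0.067,22],
    [0,1.13,0,-0.134,22],
    [0,1.7,0,-0.202,22],
    [0,2.26,0,-0.269,22],
    [0,2.83,0,-0.336,22],
  ],
)

```text
time_s: 31.0
tcp_pos: [0.5591, 0.1006, 0.2027]
ee_rot: [[0.961, -0.276, -0.001], [-0.276, -0.961, -0.0], [-0.001, 0.0, -1.0]]
wrist_force: [-0.2, -1.0, -0.9]
gripper_width: 0.328
gripper_force: 30.0
```

Request:
servo_tool(
  targets=[
    [0,0.7,0,-0.07,22],
    [0,1.4,0,-0.15,22],
    [0,2.1,0,-0.24,22],
    [0,2.84,0,-0.337,22],
    [0,2.84,0,-0.337,22],
  ],
)

```text
time_s: 31.42
tcp_pos: [0.5594, 0.1881, 0.2025]
ee_rot: [[0.818, -0.575, -0.0], [-0.575, -0.818, 0.0], [-0.001, -0.0, -1.0]]
wrist_force: [0.6, -0.8, -0.0]
gripper_width: 0.33
gripper_force: 30.0
```

Request:
servo_tool(
  targets=[
    [0,0,0,0,22],
    [0,0,-0.6,0,22],
    [0,0,-1.4,0,22],
    [0,0,-2.2,0,22],
    [0,0,-3.0,0,22],
  ],
)

```text
time_s: 31.83
tcp_pos: [0.5593, 0.184, 0.1126]
ee_rot: [[0.818, -0.575, 0.0], [-0.575, -0.818, 0.0], [-0.0, -0.0, -1.0]]
wrist_force: [0.0, -0.1, -1.1]
gripper_width: 0.329
gripper_force: 30.0
```

Request:
servo_tool(
  targets=[
    [0,0,-0.6,0,22],
    [0,0,-1.1,0,22],
    [0,0,-1.4,0,22],
    [0,0,-1.6,0,22],
    [0,0,-1.7,0,22],
  ],
)

```text
time_s: 32.25
tcp_pos: [0.5594, 0.1844, 0.0619]
ee_rot: [[0.818, -0.575, -0.001], [-0.575, -0.818, -0.001], [-0.0, 0.001, -1.0]]
wrist_force: [-0.1, 1.0, -0.6]
gripper_width: 0.325
gripper_force: 30.0
```

Request:
servo_tool(
  targets=[
    [0,0,-0.1,0,22],
    [0,0,-0.25,0,22],
    [0,0,-0.4,0,22],
    [0,0,-0.52,0,22],
    [0,0,-0.52,0,22],
  ],
)

```text
time_s: 32.67
tcp_pos: [0.5593, 0.1851, 0.0465]
ee_rot: [[0.818, -0.575, -0.0], [-0.575, -0.818, -0.0], [-0.0, 0.0, -1.0]]
wrist_force: [0.0, 0.2, 0.3]
gripper_width: 0.327
gripper_force: 30.0
```

Release, retreat, and take a last look.

Request:
servo_tool(
  targets=[
    [0,0,-0.02,0,40],
    [0,0,-0.02,0,56],
    [0,0,-0.02,0,56],
    [0,0,-0.02,0,56],
    [0,0,-0.02,0,56],
  ],
)

```text
time_s: 33.08
tcp_pos: [0.5596, 0.1852, 0.0466]
ee_rot: [[0.818, -0.575, 0.0], [-0.575, -0.818, 0.0], [0.0, -0.0, -1.0]]
wrist_force: [-0.0, 0.4, -1.3]
gripper_width: 0.599
gripper_force: 0.0
```

Request:
servo_tool(
  targets=[
    [0,0,0,0,56],
    [0,0,0.5,0,56],
    [0,0,1.3,0,56],
    [0,0,2.4,0,56],
    [0,0,3.6,0,56],
  ],
)

```text
time_s: 33.5
tcp_pos: [0.5585, 0.1845, 0.1543]
ee_rot: [[0.818, -0.575, -0.003], [-0.575, -0.818, -0.002], [-0.001, 0.003, -1.0]]
wrist_force: [0.6, 0.7, 0.3]
gripper_width: 0.646
gripper_force: 0.0
```

Request:
servo_tool(
  targets=[
    [-0.5,-1.0,0.5,0,56],
    [-1.0,-2.0,1.0,0,56],
    [-1.5,-3.0,1.3,0,56],
    [-2.0,-4.0,1.5,0,56],
    [-2.5,-5.0,1.5,0,56],
  ],
)

```text
time_s: 33.92
tcp_pos: [0.4844, 0.0341, 0.2012]
ee_rot: [[0.819, -0.574, 0.004], [-0.574, -0.819, 0.001], [0.002, -0.003, -1.0]]
wrist_force: [-0.2, -0.5, -0.3]
gripper_width: 0.646
gripper_force: 0.0
```

Request:
servo_tool(
  targets=[
    [0,0,0,0,56],
    [0,0,0,0,56],
    [0,0,0,0,56],
    [0,0,0,0,56],
    [0,0,0,0,56],
  ],
)

```text
time_s: 34.33
tcp_pos: [0.485, 0.0358, 0.1991]
ee_rot: [[0.819, -0.574, -0.0], [-0.574, -0.819, -0.0], [-0.0, 0.0, -1.0]]
wrist_force: [0.5, 0.5, 0.6]
gripper_width: 0.643
gripper_force: 0.0
```

```bash
python3 - <<'E'
from look import *
s=r.capture("scene");t=r.capture("top")
P=[[.4413,.268,.076],[.4805,.2405,.088],[.5198,.2129,.066],[.5591,.1853,.081]]
im=s["pixels"].copy()
for p in proj(s,P): im[int(p[1]+.5),int(p[0]+.5)]=(0,255,0)
a=cv2.resize(im[130:220,395:465],None,fx=4,fy=4,interpolation=2)
b=cv2.resize(im[150:250,170:285],None,fx=3.4,fy=3.4,interpolation=2)
o=np.zeros((600,700,3),np.uint8);o[:a.shape[0],:a.shape[1]]=a;o[:b.shape[0],290:290+b.shape[1]]=b
c=cv2.resize(t["pixels"][175:295,140:480],(650,229));o[365:594,:650]=c
cv2.imwrite("pics/f.png",o[:,:,::-1]);print(r.sense()["time_s"],r.sense()["tcp_pos"])
E
```

```text
34.4333 [0.48481243 0.03575905 0.19899021]
```

View pics/f.png

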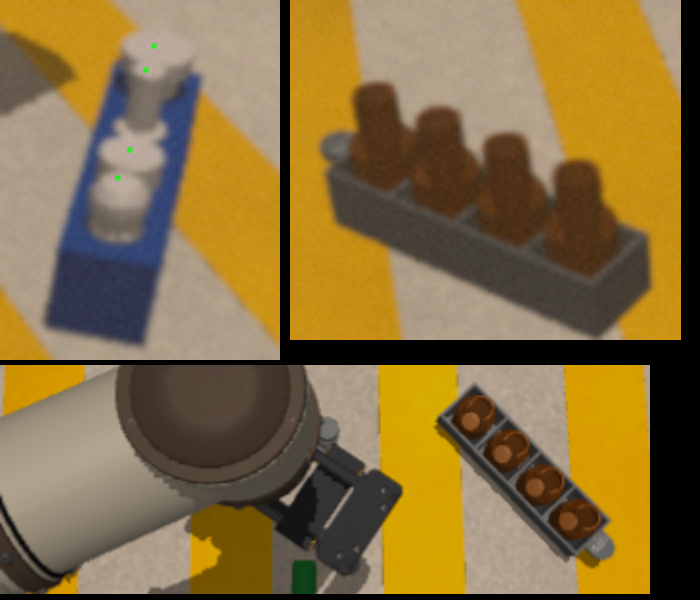

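All four stoppers stand seated on their marks: cap (155,45), post (146,70), drum (130,150) and ball (118,178). The bottles are open and upright in their cells.

```bash
python3 -c "
from station import r
print(r.finish_job())"
```

```text
the job is handed in; nothing more can be done
None
```

I parked all four stoppers (cap, post, drum, ball, counted from the tab) in their matching rack holes, left the bottles upright in their cells and handed the job in at about 34 s; `finish_job()` returned no verdict, so the result rests on the last pictures.

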